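# Start a pot of tea at the breakfast counter

## Robot

A 6-joint arm with a two-finger parallel gripper is mounted at the origin on the work surface. World frame = base frame: x ahead of the robot, y to its left, z up, the work surface at z = 0. Lengths are in m, angles in degrees, forces in N, time in s.
With the tool pointing down it reaches from about 0.275 to 0.825 m from the base axis. Payload 4.9 kg.
Tool frame: the origin (TCP) lies at the centre of the arm's flange, where the gripper is bolted on; the fingertips stand 173 mm ahead of it and the grasp point (between the pads) lies 155 mm ahead of it; z points along the fingers, y is the direction in which the jaws open and shut (so a half turn about z gives the same grasp; the last joint's range is limited). The gripper opens to 85 mm and grips with 20 to 120 N. Pads are 22 mm wide; open, the fingers measure 114 mm over their backs; the gripper's body (76 mm by 85 mm) begins 54 mm behind the grasp point. The pads swing forward as they close: fully open they stand 13 mm farther back than shut.
Start: joints at [57.456, 18.69, -11.035, 60.275, 0, 82.311], TCP at [0.231, 0.499, 0.405] pointing down, gripper open.
Joint ranges: [-152.03, 152.03], [-55.5, 102.48], [-74.3, 77.21], [-110.64, 120.58], [-84.22, 78.4], [-180, 180]. Speed limits (degrees/s): [147.25, 147.25, 180, 180, 180, 180].

## Interface

Orientations are given as a 3x3 rotation matrix whose columns are the frame's x, y, z axes.
In Python, from cell import manip, viewer gives the robot as it stands.
- The arm moves only by the tool move_arm, never from a script. Its argument "targets" is a list that holds one entry, the list of rows, each a list of 4 numbers: the shift along the tool's x, y, z in cm, then the turn about the tool's z in degrees. A call has 1 to 20 rows; each row shifts and turns the commanded pose from where the row before left it, along the tool's axes as they then stand; what a row does not reach is not made up. A row lasts 1/8 s, in which the tool goes at most 62.5 mm and 10.7 degrees, less where a joint would pass 70% of its speed; a pose out of reach is approached as far as the arm can. A call is refused whole if a number of a shift passes 6.25 or a number of a turn 10.7, either way. A call with a gripper value outside its range is refused whole. "jaw" is the finger opening in cm, from 0 to 8.54, set as the call begins (left out, the last holds). The fingers move at their own pace and stop on an object; "grip_force" is the grip in N (left out, the last holds). Time passes only in rows, so rows that do not move let the fingers close. It gives the time, the measured TCP pose, the force and the opening at its end, in the units of the state.
- manip.get_obs(): the state, without advancing time (a new reading comes with each control period).
- viewer.get_image(name): name is "side" or "top" or "wrist"; returns the picture (400x640x3 uint8, red, green, blue); there is no depth.
- viewer.camera_model(name): a dict with "intrinsics" (3x3 intrinsics, pixels), "xyz" and "orientation" of the camera in the world. Camera axes: x right, y down, z forward; pixel columns grow to the right and rows downward; lengths in m; the calibration is good to about 2 mm. A picture is of the moment at which its call begins: read the wrist's pose just before it. camera_model takes no time and is no camera call; for the wrist camera it gives the pose at the moment of the call.
- manip.close_job(): hands the job in, once; it reports no verdict.
The state is a dict: "time": time; "qpos": joint angles; "joint_velocities": joint speeds; "joint_torque": joint torques, N m; "tcp_pos": TCP position; "tool_rot": TCP orientation; "contact_force": force on the tool from outside, world axes, zero at the start; "torque": the same for the moment, N m; "grip_width": finger opening in m.
Only numpy, scipy, OpenCV 4.12 (cv2) and the standard library are available. Lean on these libraries where they do the work, as an engineer would, in place of code of your own. Each camera call takes 0.05 s, during which the arm holds its last target.

## Task

Start a pot of tea using light fingertip presses only: press in the oblong pot key on the hot-water console until it stays in, then press in the top of the steeping timer so that it stays in, and only then tap the plunger of the counter bell to call the waiter, letting it spring back. Press gently, never press the round single-cup key, do not shift or lift the timer or the bell, and leave everything else on the counter where it stands.

Things in the scene. Friction and masses are not known exactly. Their poses are not given: they have to be found in the camera images.
- console: Low brushed-steel console fixed to the counter, 120 mm (its x) by 210 mm (its y) by 40 mm high; origin at the centre of its underside, z up. Its two keys stand on its top, 55 mm to either side of its centre along its y axis; which key is on which side varies. It is turned up to about 20 degrees.
- pot_bezel: Dark metal bezel that carries the pot key, 50 by 76 mm and 6 mm high, fixed on the console; origin at the centre of its underside, 40 mm above the counter. Axes as the console's.
- pot_top (a point): Centre of the top face of the oblong metal pot key, 26 mm (console x) by 56 mm (console y), about 60 mm above the counter. It stands 14 mm proud of a dark 50 by 76 mm bezel, and moves down with the key. Axes as the console's.
- pot_key (a joint): How far the pot key is pressed in, m: 0 out, 0.008 fully in. It slides straight down against about 2.5 N of friction, has no spring and stays where it is left; it counts as in from 0.004. Over 25 N on it is not gentle.
- cup_top (a point): Centre of the top face of the round metal single-cup key, 30 mm in diameter, about 60 mm above the counter, on a bezel like the pot key's. Not to be pressed.
- cup_key (a joint): How far the single-cup key is pressed in, m: 0 out, 0.008 fully in; no spring, stays where it is left. Must stay out.
- timer: Loose steeping timer: squat white drum 72 mm in diameter and 40 mm high with a ring of dark ticks round a grey push top, 0.3 to 0.5 kg. Origin at the centre of its underside, z up.
- timer_top (a point): Centre of the top face of the timer's grey push top, a disc 40 mm in diameter, 56 mm above the counter when out (16 mm proud of the drum). Moves down with it.
- timer_key (a joint): How far the timer's top is pressed in, m: 0 out, 0.008 fully in. Slides straight down against about 2.5 N of friction, no spring, stays where it is left; it counts as in from 0.004. Over 25 N on it is not gentle.
- bell: Loose counter bell: steel dome 45 mm high on a black foot 88 mm in diameter, with a small plunger on top, 0.3 to 0.5 kg. Origin at the centre of its underside, z up.
- bell_top (a point): Centre of the top of the bell's plunger, a steel stud 18 mm in diameter, 60 mm above the counter when up, 15 mm above the dome. Moves down with it.
- bell_plunger (a joint): How far the bell's plunger is pressed, m: 0 up, 0.006 fully down. A spring (about 1 N at the start, 3 N fully down) brings it back up; the bell rings from 0.003. Over 25 N on it is not gentle.
- jar: Loose amber glass sugar jar with a steel lid, 72 mm in diameter, 85 mm high; origin under its centre. Leave alone.
- mug: Loose white handleless mug, 76 mm in diameter, 85 mm high; origin under its centre. Leave alone.
- tin: Loose small metal sweetener tin, 40 mm in diameter, 50 mm high; origin under its centre. Leave alone.
- jug: Loose dark steel milk jug, 80 mm in diameter, 100 mm high; origin under its centre. Leave alone.
- saucers: Loose stack of white saucers, 116 mm in diameter, about 62 mm high; origin under its centre. Leave alone.
- crock: Loose terracotta crock, 116 mm in diameter, 85 mm high; origin under its centre. Leave alone.
There are look-alikes about, which are no part of the job. What is shaped like the bell but purple or yellow is not meant.

How it is judged:
By the outcome, as a careful person would: the job done as asked, in the order asked, and still so for the second after the job is handed in, with the robot touching nothing.
It also fails if it takes over 48 s, if anything falls off the work surface, if the arm or the gripper's body presses on something with over 40 N, if the wrist force passes 120 N, or if a joint passes its speed limit or range.

## Working session

There is one attempt and no reset: what is moved stays moved. The work goes in short steps, Python scripts to look and compute and a tool call to move; the robot and the scene stay as the last step left them, time stands still between calls to the robot, and variables do not carry over. Pictures are saved under pics/ and viewed, and the job is handed in when it is done.

Besides the shell and the picture viewer there is one more tool, called after "Request:" by a JSON object that holds its "api" and its "payload". move_arm: Moves the arm, as the interface text tells. Its arguments: {"type":"object","properties":{"targets":{"type":"array"},"jaw":{"type":"number"},"grip_force":{"type":"number"}},"required":["targets"]}

```bash
ls; mkdir -p pics
python3 - <<'E'
from cell import manip, viewer
import cv2, json
for n in ("top","side","wrist"):
    m=viewer.camera_model(n); print(n,m)
    cv2.imwrite(f"pics/{n}0.png",viewer.get_image(n)[:,:,::-1])
o=manip.get_obs(); print(o)
E
```

```text
pics
top {'intrinsics': array([[394.93444868,   0.        , 318.41634779],
       [  0.        , 394.93444868, 200.45033033],
       [  0.        ,   0.        ,   1.        ]]), 'xyz': array([ 0.40291847, -0.06731699,  1.1074877 ]), 'orientation': array([[-0.0128574 , -0.99459991,  0.10298404],
       [-0.99989984,  0.01339808,  0.00456008],
       [-0.00591525, -0.10291509, -0.99467256]])}
side {'intrinsics': array([[496.28213405,   0.        , 317.64199829],
       [  0.        , 496.28213405, 204.09329374],
       [  0.        ,   0.        ,   1.        ]]), 'xyz': array([-0.0205649 , -0.81765289,  0.88786473]), 'orientation': array([[ 0.82964291, -0.36102604,  0.42585542],
       [-0.55824022, -0.54707015,  0.62376447],
       [ 0.00777757, -0.75523139, -0.65541213]])}
wrist {'intrinsics': array([[329.57857881,   0.        , 322.57377828],
       [  0.        , 329.57857881, 201.64444971],
       [  0.        ,   0.        ,   1.        ]]), 'xyz': array([0.16323626, 0.52964569, 0.37398131]), 'orientation': array([[ 0.4194913 ,  0.86795484,  0.26585981],
       [ 0.90775667, -0
[... 171 characters left out ...]
,
       -5.26956840e-04,  8.23116809e+01]), 'joint_velocities': array([ 0.0207963 , -0.08200007,  0.09631741,  0.05221119,  0.11730998,
        0.06865684]), 'joint_torque': array([ 7.65693676e-04, -4.43705142e+01,  2.62663472e+01,  1.04524122e-02,
       -8.05795230e-05,  1.72152187e-05]), 'tcp_pos': array([0.23105552, 0.49887099, 0.40405844]), 'tool_rot': array([[-9.07363613e-01,  4.20345945e-01, -7.48658342e-04],
       [ 4.20346574e-01,  9.07362850e-01, -1.19023011e-03],
       [ 1.78996367e-04, -1.39466746e-03, -9.99999011e-01]]), 'contact_force': array([ 0.55212045, -1.03061945, -0.09918684]), 'torque': array([ 0.00144497, -0.01858239,  0.03874309]), 'grip_width': 0.08526133702230065}
```

View pics/top0.png

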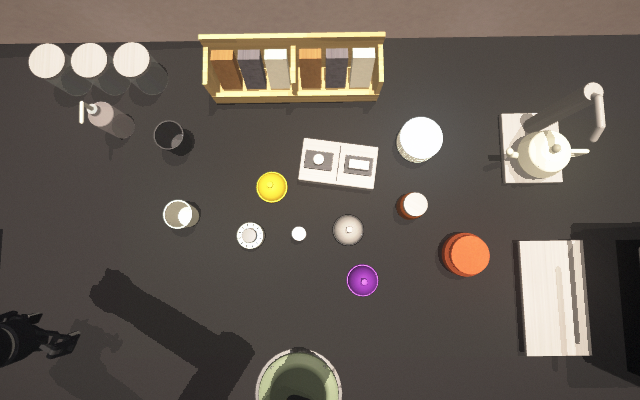

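View pics/side0.png

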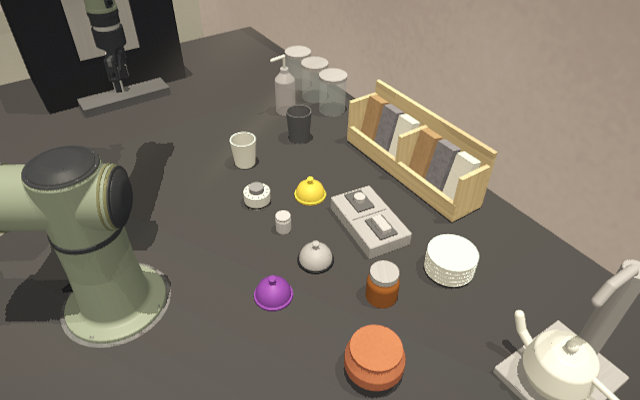

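View pics/wrist0.png

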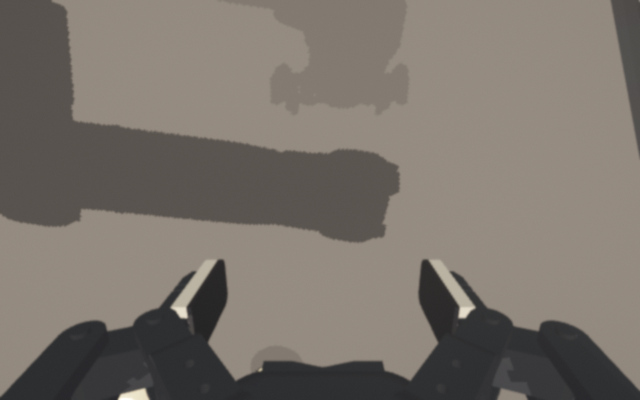

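The top view shows the console at (338,164). Its oblong key is at about (359,165) and its round key at (319,159). The timer is at (250,236), the steel bell at (348,230), and the decoys are yellow (272,187) and purple (363,281). Next I'll zoom in to get exact pixels.

Run:
```python
import cv2, numpy as np
t=cv2.imread("pics/top0.png"); s=cv2.imread("pics/side0.png")
f=lambda im,x,y,w,h:cv2.resize(im[y:y+h,x:x+w],(400,300),interpolation=cv2.INTER_CUBIC)
# 80x60 crops, scale 5
a=np.hstack([f(t,320,135,80,60),f(t,210,206,80,60)])
b=np.hstack([f(t,308,200,80,60),f(s,340,200,80,60)])
c=np.hstack([f(s,217,165,80,60),f(s,276,230,80,60)])
cv2.imwrite("pics/z1.png",np.vstack([a,b])); cv2.imwrite("pics/z2.png",c)
```

```text
(no output)
```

View pics/z1.png

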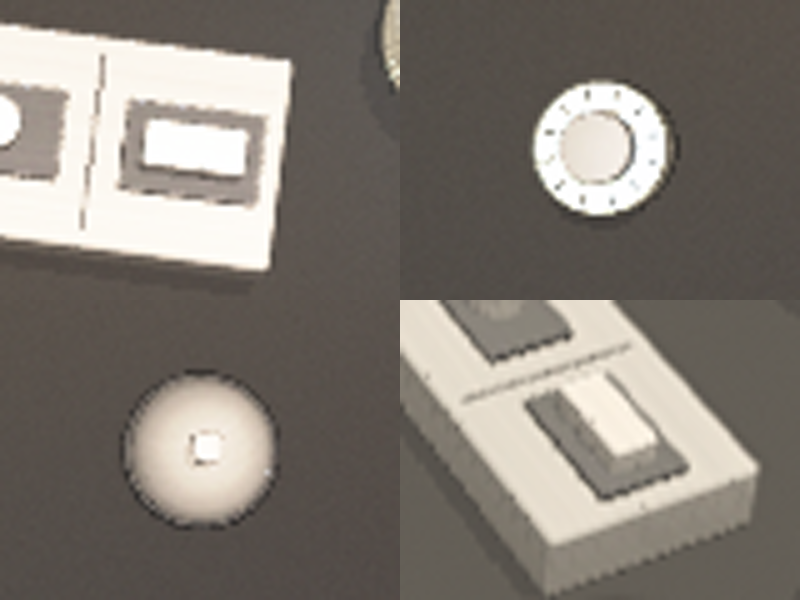

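View pics/z2.png

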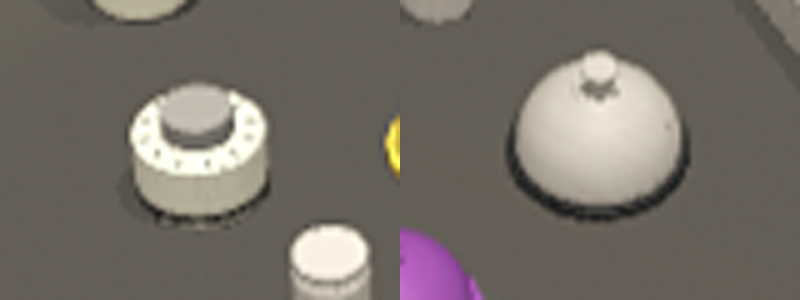

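```bash
cat > h.py <<'E'
import numpy as np
from cell import manip, viewer
def cast(n,px,z,m=None):
    m=m or viewer.camera_model(n)
    d=m["orientation"]@np.linalg.inv(m["intrinsics"])@[px[0],px[1],1.]
    return m["xyz"]+d*(z-m["xyz"][2])/d[2]
E
python3 - <<'E'
from h import *
P={"pot":((358.6,164.2),(381.8,221.6),.06),"timer":((249,234.6),(256.2,186),.056),"bell":((348.8,229),(315.6,242.4),.06)}
for k,(a,b,z) in P.items():
    print(k,cast("top",a,z).round(4),cast("side",b,z).round(4))
for n,p,z in [("cup",(319,159),.06),("cons corners",(320+290/5,135+62/5),.04),("",(320+268/5,135+270/5),.04),("tin",(299,234),.05),("yel",(271,187),.06),("jar",(415,205),.085),("purp",(363,281),.06)]:
    print(n,cast("top",p,z).round(3))
o=manip.get_obs();R=o["tool_rot"]
print(o["tcp_pos"])
E
```

```text
pot [ 0.608  -0.1719  0.06  ] [ 0.612  -0.1706  0.06  ]
timer [0.4231 0.123  0.056 ] [0.4243 0.1253 0.056 ]
bell [ 0.4344 -0.1419  0.06  ] [ 0.4371 -0.1405  0.06  ]
cup [ 0.624 -0.066  0.06 ]
cons corners [ 0.658 -0.228  0.04 ]
 [ 0.543 -0.213  0.04 ]
tin [ 0.423 -0.009  0.05 ]
yel [0.549 0.064 0.06 ]
jar [ 0.494 -0.313  0.085]
purp [ 0.298 -0.176  0.06 ]
[0.23105552 0.49887099 0.40405844]
```

Request:
{"api": "move_arm", "payload": {"targets": [[[0,0,0,-8.7],[0,0,0,-8.7],[-2.89,-3.84,0,0],[-2.89,-3.84,0,0],[-2.89,-3.84,0,0],[-2.89,-3.84,0,0],[-2.89,-3.84,0,0],[-2.89,-3.84,0,0],[-2.89,-3.84,0,0],[-2.89,-3.84,0,0],[-2.89,-3.84,0,0],[-2.89,-3.84,0,0],[-2.89,-3.84,0,0],[-2.89,-3.84,0,0],[-2.89,-3.84,0,0],[-2.89,-3.84,0,0],[-2.89,-3.84,0,0],[-2.89,-3.84,0,0]]], "jaw": 0, "grip_force": 20}}

```text
time: 2.4
tcp_pos: [0.6105, -0.1716, 0.4043]
tool_rot: [[-0.992, 0.13, -0.0], [0.13, 0.992, 0.0], [0.001, 0.0, -1.0]]
contact_force: [-0.1, -0.3, 0.8]
grip_width: 0.0001
```

Request:
{"api": "move_arm", "payload": {"targets": [[[0,0,3,0],[0,0,3,0],[0,0,0,0],[0,0,0,0]]]}}

```text
time: 2.9
tcp_pos: [0.6102, -0.1701, 0.3456]
tool_rot: [[-0.992, 0.13, 0.001], [0.13, 0.992, -0.0], [-0.001, -0.0, -1.0]]
contact_force: [0.9, -0.0, -0.2]
grip_width: 0.0001
```

Run:
```python
from h import *
import cv2
o=manip.get_obs();m=viewer.camera_model("wrist");im=viewer.get_image("wrist")
print(o["tcp_pos"],o["tool_rot"].round(4),o["contact_force"],o["time"],o["grip_width"])
np.savez("w1.npz",**m); cv2.imwrite("pics/w1.png",im[:,:,::-1])
# expected pix of pot, cup, bell
for p in [(.61,-.171,.06),(.436,-.141,.06),(.624,-.066,.06)]:
    c=m["orientation"].T@(np.array(p)-m["xyz"]); q=m["intrinsics"]@c; print(q[:2]/q[2])
```

```text
[ 0.61020067 -0.17009942  0.34559678] [[-9.916e-01  1.296e-01  7.000e-04]
 [ 1.296e-01  9.916e-01 -3.000e-04]
 [-7.000e-04 -2.000e-04 -1.000e+00]] [ 0.91116369 -0.01218417 -0.17545453] 2.9 9.230336720280182e-05
[322.44085806 196.58379643]
[333.74322759 -64.08299847]
[453.62680346 197.0729184 ]
```

View pics/w1.png

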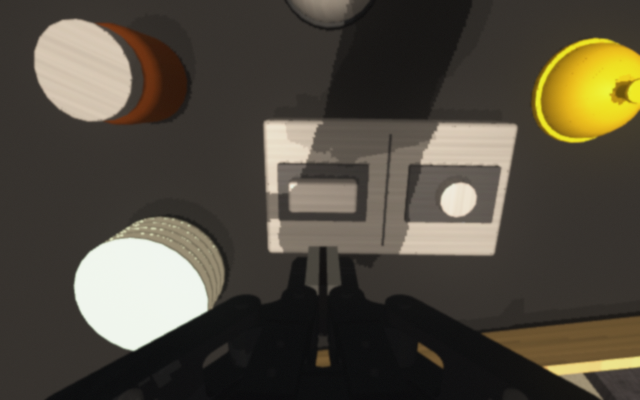

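The wrist view shows the oblong key at (323,195), where I predicted (322,197). Now I'll descend to just above it.

Request:
{"api": "move_arm", "payload": {"targets": [[[0,0,4,0],[0,0,4,0],[0,0,2,0],[0,0,0.5,0],[0,0,0,0],[0,0,0,0]]]}}

```text
time: 3.7
tcp_pos: [0.6107, -0.1704, 0.2414]
tool_rot: [[-0.992, 0.13, 0.003], [0.13, 0.992, -0.001], [-0.003, -0.001, -1.0]]
contact_force: [-0.2, -0.9, -0.1]
grip_width: -0.0
```

Request:
{"api": "move_arm", "payload": {"targets": [[[0,0,0.3,0],[0,0,0.3,0],[0,0,0.2,0],[0,0,0.1,0],[0,0,0.1,0],[0,0,0.1,0],[0,0,0,0]]]}}

```text
time: 4.58
tcp_pos: [0.61, -0.1702, 0.2286]
tool_rot: [[-0.992, 0.13, 0.0], [0.13, 0.992, -0.0], [-0.0, -0.0, -1.0]]
contact_force: [1.1, -0.8, 0.1]
grip_width: -0.0001
```

Run:
```python
from h import *
import cv2
im=viewer.get_image("side");cv2.imwrite("pics/s2.png",cv2.resize(im[170:270,310:460,::-1],(750,500),interpolation=cv2.INTER_CUBIC))
```

```text
(no output)
```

View pics/s2.png

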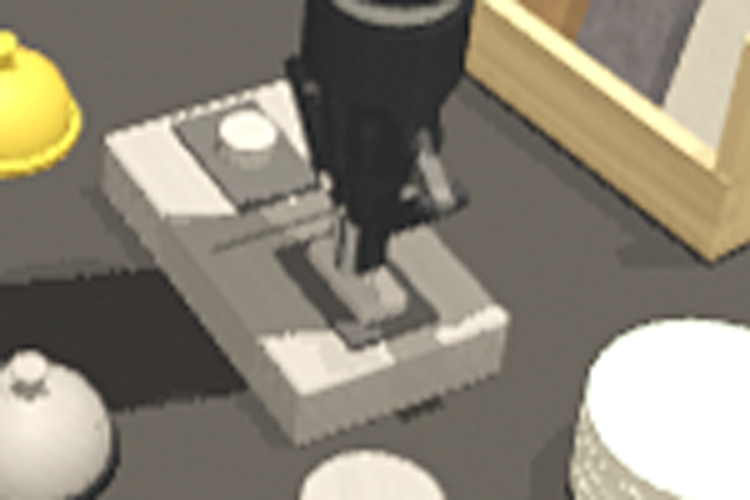

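Request:
{"api": "move_arm", "payload": {"targets": [[[0,0,0.1,0],[0,0,0.1,0]]]}}

```text
time: 4.88
tcp_pos: [0.6101, -0.1702, 0.2267]
tool_rot: [[-0.992, 0.13, 0.0], [0.13, 0.992, -0.0], [-0.0, -0.0, -1.0]]
contact_force: [0.3, 0.3, 1.7]
grip_width: -0.0002
```

Request:
{"api": "move_arm", "payload": {"targets": [[[0,0,0.1,0]]]}}

```text
time: 5.0
tcp_pos: [0.61, -0.1702, 0.2257]
tool_rot: [[-0.992, 0.13, 0.0], [0.13, 0.992, -0.0], [-0.0, -0.0, -1.0]]
contact_force: [1.1, -0.7, 2.4]
grip_width: 0.0001
```

Request:
{"api": "move_arm", "payload": {"targets": [[[0,0,-1,0],[0,0,-5,0],[0,0,-5,0],[0,0,0,0]]]}}

```text
time: 5.5
tcp_pos: [0.6113, -0.1706, 0.3409]
tool_rot: [[-0.992, 0.13, 0.008], [0.13, 0.992, -0.003], [-0.008, -0.002, -1.0]]
contact_force: [-0.0, 0.1, -0.3]
grip_width: 0.0
```

Run:
```python
from h import *
import cv2
o=manip.get_obs();print(o["tcp_pos"],o["contact_force"])
im=viewer.get_image("side");cv2.imwrite("pics/s3.png",cv2.resize(im[170:270,310:460,::-1],(750,500),interpolation=cv2.INTER_CUBIC))
cv2.imwrite("pics/w3.png",viewer.get_image("wrist")[:,:,::-1])
```

```text
[ 0.61130579 -0.1706264   0.34087915] [-0.04244598  0.09964977 -0.29414699]
```

View pics/s3.png

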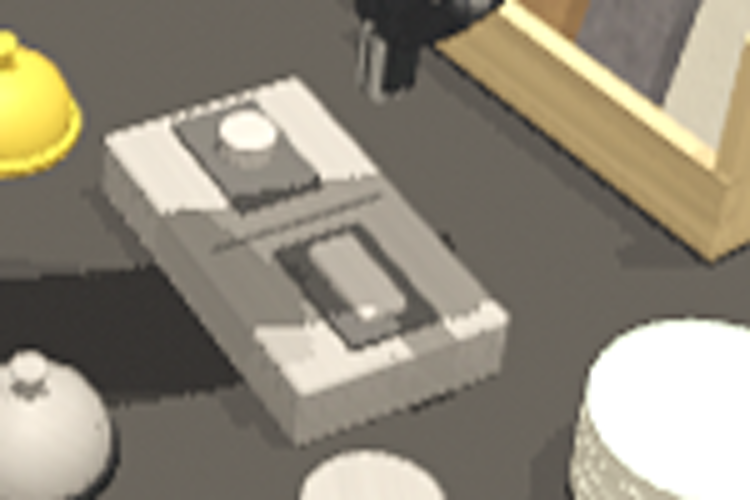

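View pics/w3.png

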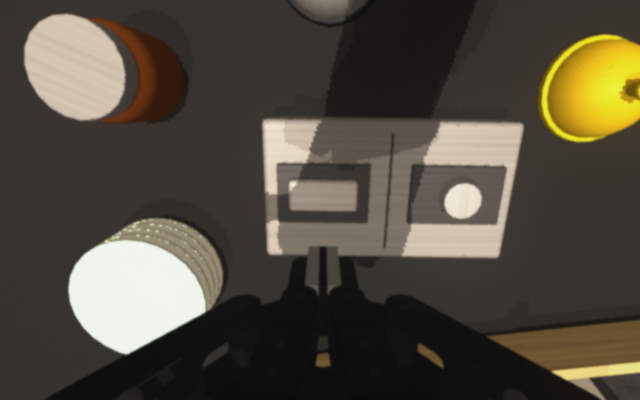

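Run:
```python
from h import *
import cv2
m=viewer.camera_model("side")
def pr(p):
    q=m["intrinsics"]@(m["orientation"].T@(np.array(p)-m["xyz"]));return (q[:2]/q[2]).round(1)
c,s=np.cos(np.radians(-7.4)),np.sin(np.radians(-7.4))
for z in (.06,.056,.052):
    print(z,[list(pr((.610+c*x-s*y,-.171+s*x+c*y,z))) for x,y in((.013,.028),(.013,-.028),(-.013,-.028),(-.013,.028))])
a=cv2.imread("pics/side0.png")[205:245,360:410];b=viewer.get_image("side")[205:245,360:410,::-1]
cv2.imwrite("pics/cmp.png",cv2.resize(np.hstack([a,b]),(800,320),interpolation=cv2.INTER_CUBIC))
```

```text
0.06 [[np.float64(379.7), np.float64(213.5)], [np.float64(392.0), np.float64(227.5)], [np.float64(382.9), np.float64(230.8)], [np.float64(370.8), np.float64(216.6)]]
0.056 [[np.float64(379.6), np.float64(214.7)], [np.float64(391.8), np.float64(228.7)], [np.float64(382.7), np.float64(232.0)], [np.float64(370.7), np.float64(217.8)]]
0.052 [[np.float64(379.4), np.float64(215.9)], [np.float64(391.7), np.float64(229.9)], [np.float64(382.6), np.float64(233.2)], [np.float64(370.5), np.float64(219.0)]]
```

View pics/cmp.png

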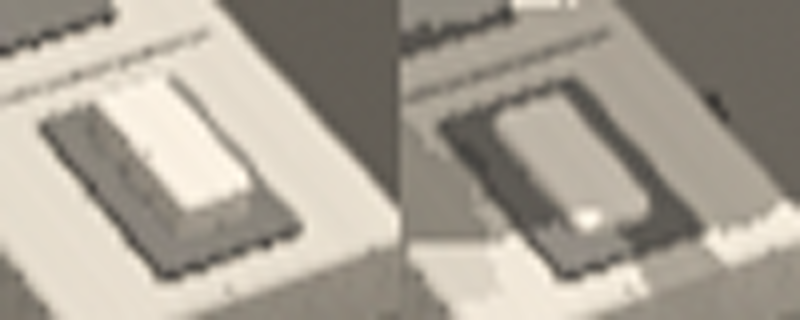

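The pot key has visibly dropped by about 2 px, or roughly 7 mm, which matches the tip height. The round key still stands proud. Next is the timer.

Request:
{"api": "move_arm", "payload": {"targets": [[[2.79,3.35,0,0],[2.79,3.35,0,0],[2.79,3.35,0,0],[2.79,3.35,0,0],[2.79,3.35,0,0],[2.79,3.35,0,0],[2.79,3.35,0,0],[2.79,3.35,0,0],[0,0,0,0],[0,0,0,0]]]}}

```text
time: 6.9
tcp_pos: [0.4233, 0.1245, 0.3349]
tool_rot: [[-0.992, 0.129, -0.001], [0.129, 0.992, -0.001], [0.001, -0.001, -1.0]]
contact_force: [0.3, 0.1, 0.8]
grip_width: 0.0
```

Run:
```python
from h import *
import cv2
o=manip.get_obs();m=viewer.camera_model("wrist");im=viewer.get_image("wrist")
print(o["tcp_pos"],o["contact_force"],o["time"])
cv2.imwrite("pics/w4.png",im[:,:,::-1])
for p in [(.4237,.124,.056),]:
    c=m["orientation"].T@(np.array(p)-m["xyz"]); q=m["intrinsics"]@c; print(q[:2]/q[2])
```

```text
[0.42327326 0.12445816 0.33493306] [0.32473844 0.05883486 0.83121985] 6.9
[323.29498113 200.3969899 ]
```

View pics/w4.png

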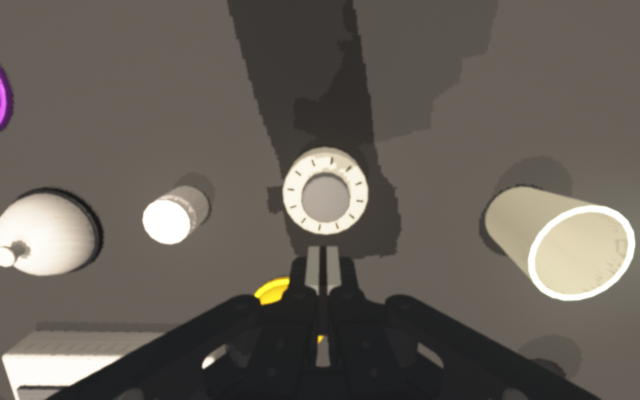

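The grey top is at (325,199), 2 px from where I predicted. I'll descend onto it.

Request:
{"api": "move_arm", "payload": {"targets": [[[0,0,4,0],[0,0,4,0],[0,0,1.5,0],[0,0,0.3,0],[0,0,0.2,0],[0,0,0.1,0],[0,0,0,0]]]}}

```text
time: 7.82
tcp_pos: [0.4238, 0.1246, 0.2352]
tool_rot: [[-0.992, 0.13, 0.001], [0.13, 0.992, 0.0], [-0.001, 0.0, -1.0]]
contact_force: [0.2, 0.5, 0.5]
grip_width: 0.0001
```

Request:
{"api": "move_arm", "payload": {"targets": [[[0,0,0.1,0],[0,0,0.1,0],[0,0,0.1,0],[0,0,0.1,0],[0,0,0.1,0],[0,0,0.1,0]]]}}

```text
time: 8.57
tcp_pos: [0.4234, 0.1246, 0.2287]
tool_rot: [[-0.992, 0.13, -0.0], [0.13, 0.992, 0.0], [0.0, 0.0, -1.0]]
contact_force: [-0.2, 0.5, 2.2]
grip_width: 0.0
```

Request:
{"api": "move_arm", "payload": {"targets": [[[0,0,0.1,0],[0,0,0.1,0],[0,0,0.1,0],[0,0,0.1,0],[0,0,0.1,0]]]}}

```text
time: 9.2
tcp_pos: [0.4234, 0.1246, 0.2236]
tool_rot: [[-0.992, 0.13, -0.0], [0.13, 0.992, 0.0], [0.0, -0.0, -1.0]]
contact_force: [-1.2, -0.0, 2.7]
grip_width: -0.0001
```

Request:
{"api": "move_arm", "payload": {"targets": [[[0,0,0.1,0],[0,0,0.05,0]]]}}

```text
time: 9.45
tcp_pos: [0.4234, 0.1246, 0.2221]
tool_rot: [[-0.992, 0.13, 0.0], [0.13, 0.992, 0.0], [0.0, 0.0, -1.0]]
contact_force: [-0.4, 0.3, 3.0]
grip_width: -0.0
```

Request:
{"api": "move_arm", "payload": {"targets": [[[0,0,-1,0],[0,0,-5,0],[0,0,-5,0],[0,0,0,0],[0,0,0,0]]]}}

```text
time: 10.07
tcp_pos: [0.4232, 0.1245, 0.3323]
tool_rot: [[-0.992, 0.13, 0.0], [0.13, 0.992, 0.0], [-0.0, 0.0, -1.0]]
contact_force: [0.4, -0.0, -0.2]
grip_width: 0.0003
```

Run:
```python
from h import *
import cv2
o=manip.get_obs();print(o["tcp_pos"],o["contact_force"])
a=cv2.imread("pics/side0.png")[165:215,230:285];i=viewer.get_image("side");b=i[165:215,230:285,::-1]
cv2.imwrite("pics/cmp2.png",cv2.resize(np.hstack([a,b]),(770,350),interpolation=cv2.INTER_CUBIC))
cv2.imwrite("pics/w5.png",viewer.get_image("wrist")[:,:,::-1])
```

```text
[0.4231796  0.124543   0.33233045] [ 0.38662571 -0.03727992 -0.24208775]
```

View pics/cmp2.png

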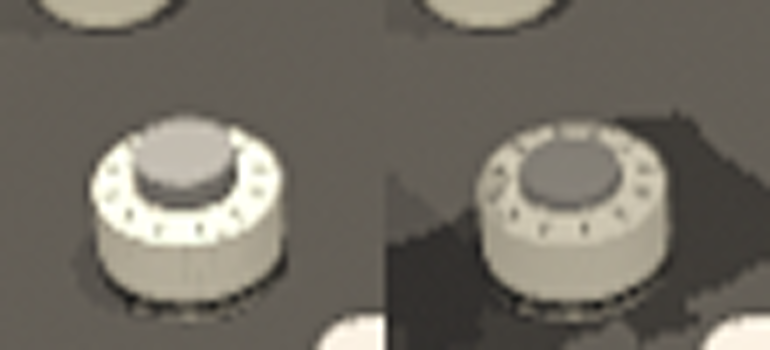

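View pics/w5.png

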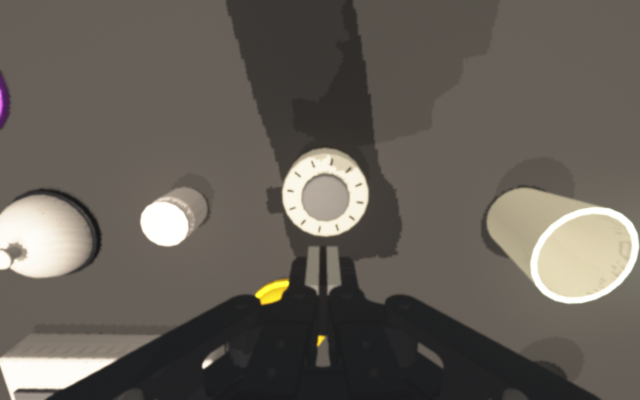

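The timer's top is clearly pressed in and the timer hasn't moved. Next is the bell.

Request:
{"api": "move_arm", "payload": {"targets": [[[-0.78,-4.36,0,0],[-0.78,-4.36,0,0],[-0.78,-4.36,0,0],[-0.78,-4.36,0,0],[-0.78,-4.36,0,0],[-0.78,-4.36,0,0],[0,0,0,0],[0,0,0,0]]]}}

```text
time: 11.18
tcp_pos: [0.4352, -0.1405, 0.3311]
tool_rot: [[-0.991, 0.13, -0.003], [0.13, 0.991, 0.002], [0.003, 0.001, -1.0]]
contact_force: [0.5, 0.8, -0.8]
grip_width: 0.0
```

Run:
```python
from h import *
import cv2
o=manip.get_obs();m=viewer.camera_model("wrist");im=viewer.get_image("wrist")
print(o["tcp_pos"],o["contact_force"],o["time"])
cv2.imwrite("pics/w6.png",cv2.resize(im[100:300,160:480,::-1],(800,500),interpolation=cv2.INTER_CUBIC))
for p in [(.4358,-.141,.06),]:
    c=m["orientation"].T@(np.array(p)-m["xyz"]); q=m["intrinsics"]@c; print(q[:2]/q[2], (q[:2]/q[2]-[160,100])*2.5)
np.savez("w6.npz",**m)
```

```text
[ 0.43523789 -0.14045494  0.33106725] [ 0.49878493  0.82240064 -0.79688945] 11.175
[322.42121719 203.9825542 ] [406.05304297 259.95638551]
```

View pics/w6.png

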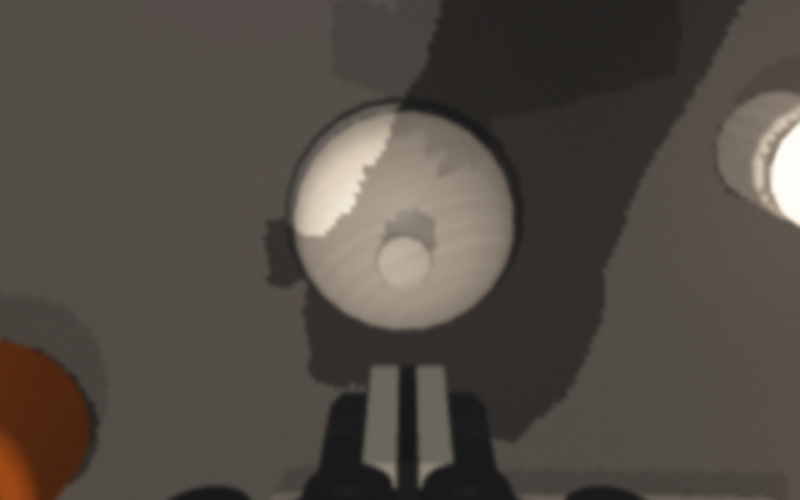

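The plunger is at (405,262) in the crop, with (406,260) predicted. I'll descend onto it.

Request:
{"api": "move_arm", "payload": {"targets": [[[0,0,4,0],[0,0,4,0],[0,0,1.2,0],[0,0,0.2,0],[0,0,0,0],[0,0,0,0]]]}}

```text
time: 11.98
tcp_pos: [0.4365, -0.1411, 0.2393]
tool_rot: [[-0.992, 0.13, 0.002], [0.13, 0.992, -0.001], [-0.002, -0.001, -1.0]]
contact_force: [0.6, -0.4, 0.3]
grip_width: -0.0004
```

Request:
{"api": "move_arm", "payload": {"targets": [[[0,0,0.2,0],[0,0,0.15,0],[0,0,0.1,0],[0,0,0.1,0],[0,0,0.1,0]]]}}

```text
time: 12.6
tcp_pos: [0.4358, -0.1409, 0.2316]
tool_rot: [[-0.992, 0.13, -0.0], [0.13, 0.992, -0.0], [0.0, -0.0, -1.0]]
contact_force: [-1.0, -0.6, 1.1]
grip_width: 0.0001
```

Request:
{"api": "move_arm", "payload": {"targets": [[[0,0,0.1,0],[0,0,0.1,0],[0,0,0.1,0]]]}}

```text
time: 12.98
tcp_pos: [0.4359, -0.1409, 0.2287]
tool_rot: [[-0.992, 0.13, -0.0], [0.13, 0.992, -0.0], [0.0, -0.0, -1.0]]
contact_force: [-0.9, -0.2, 3.0]
grip_width: 0.0
```

Request:
{"api": "move_arm", "payload": {"targets": [[[0,0,0.05,0],[0,0,0,0]]]}}

```text
time: 13.22
tcp_pos: [0.4359, -0.1409, 0.2282]
tool_rot: [[-0.992, 0.13, -0.0], [0.13, 0.992, -0.0], [0.0, -0.0, -1.0]]
contact_force: [-1.3, 0.5, 2.1]
grip_width: 0.0
```

Request:
{"api": "move_arm", "payload": {"targets": [[[0,0,0.06,0],[0,0,0,0]]]}}

```text
time: 13.48
tcp_pos: [0.4359, -0.1409, 0.2276]
tool_rot: [[-0.992, 0.13, -0.0], [0.13, 0.992, -0.0], [0.0, -0.0, -1.0]]
contact_force: [-1.1, -0.4, 2.8]
grip_width: -0.0001
```

Run:
```python
from h import *
import cv2
i=viewer.get_image("side");f=[manip.get_obs()["contact_force"][2]]
a=cv2.imread("pics/side0.png")[225:280,285:345]
cv2.imwrite("pics/cmp3.png",cv2.resize(np.hstack([a,i[225:280,285:345,::-1]]),(780,358),interpolation=cv2.INTER_CUBIC)); print(f)
```

```text
[np.float64(3.37846343948146)]
```

View pics/cmp3.png

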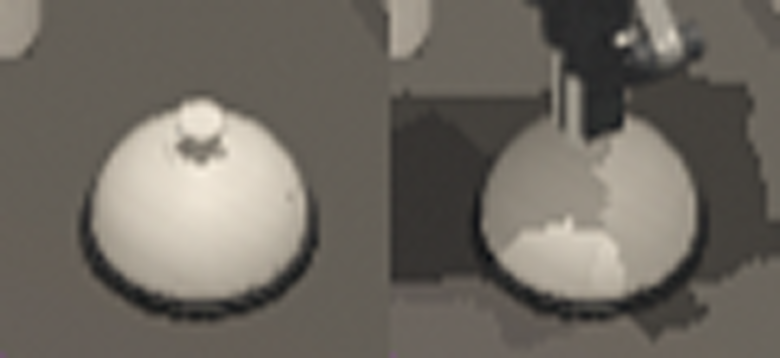

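The plunger is pressed with about 3 N and the bell hasn't shifted. I'll retract straight up and then move clear.

Request:
{"api": "move_arm", "payload": {"targets": [[[0,0,-1,0],[0,0,-5,0],[0,0,-5,0],[0,0,-4,0],[0,0,0,0],[3,2,0,0],[3,2,0,0],[0,4,0,0],[0,4,0,0],[0,0,0,0],[0,0,0,0]]]}}

```text
time: 14.9
tcp_pos: [0.3917, -0.0142, 0.3771]
tool_rot: [[-0.992, 0.129, -0.001], [0.129, 0.992, -0.0], [0.001, -0.0, -1.0]]
contact_force: [-0.7, 0.4, -0.6]
grip_width: -0.0001
```

Run:
```python
from h import *
import cv2
t=viewer.get_image("top")[:,:,::-1];s=viewer.get_image("side")[:,:,::-1]
cv2.imwrite("pics/tf.png",t);cv2.imwrite("pics/sf.png",cv2.resize(s[140:320,200:460],(780,540),interpolation=cv2.INTER_CUBIC))
o=manip.get_obs();print(o["tcp_pos"],o["contact_force"],o["time"])
```

```text
[ 0.39185668 -0.01480935  0.37726038] [-0.01494624 -0.41846821 -0.47468587] 15.0
```

View pics/sf.png

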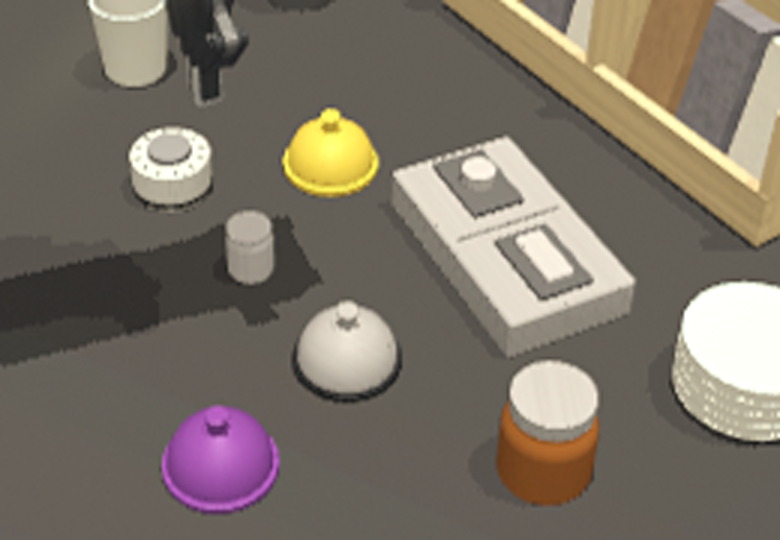

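View pics/tf.png

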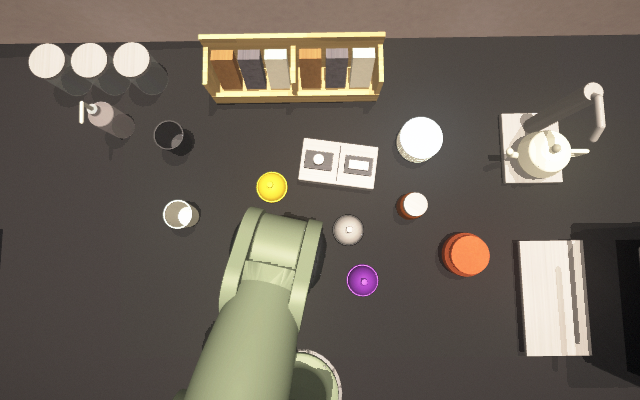

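The pot key and the timer top are both down, the round key is still up, and the bell plunger has sprung back. Nothing has moved, so I'm handing in.

```bash
python3 -c "
from cell import manip
print(manip.close_job())"
```

```text
the job is handed in; nothing more can be done
None
```

I pressed in the pot key, then the timer top, then tapped the bell, using the closed fingertips. I handed the job in at about 15 s of the 48 s allowed, with the gripper clear of everything.

- **Pot key:** it went about 7 mm in at about 2.4 N. The before and after side views show its top about 2 px lower, which agrees.
- **Timer:** its top went about 6.5 to 7 mm in at about 3 N. The side and wrist views show it down and the drum where it was.
- **Bell:** the plunger went down about 5 mm at about 3 N. I judged this from the tip height and the rise in force, since there is no direct reading that it rang. The last side view shows it back up.
- **Everything else:** the last side and top views show the round single-cup key still standing out and nothing else visibly moved. The arm covered the timer and tin in the last top view, so I checked those in the side view only.

No check failed. The two fixed cameras differed by up to about 4 mm on positions, so I used values between them and confirmed each with the wrist camera to within about 2 px.

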